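# Nest the parts cups and hold them off the surface plate

### The job

The granite plate is to be wiped down, so gather the three empty aluminium parts cups: set them (do not drop them) inside one another in size order where they stand upright on the plate, the largest outside, and leave everything else on the plate in its place. Then take hold of the largest cup, lift the whole nest until its bottom is about 10 cm above the plate, and keep it level and still there for about two seconds. Finish while still holding it up: do not put it down or let go.

Things in the scene. Friction and masses are not known exactly. Their poses are not given: they have to be found in the camera images.
- cup_large: the large parts cup: plain turned aluminium, open at the top, straight round side, standing upright, empty. 66 mm outside diameter, 60 mm inside, 3 mm wall, 62 mm high, solid 10 mm thick bottom (so 52 mm deep), about 180 g. Origin: centre of its underside; z up along the cup's axis (its turn about z does not matter).
- cup_medium: the medium parts cup: plain turned aluminium, open at the top, straight round side, standing upright, empty. 52 mm outside diameter, 46 mm inside, 3 mm wall, 60 mm high, solid 10 mm thick bottom (so 50 mm deep), about 125 g. Origin: centre of its underside; z up along the cup's axis (its turn about z does not matter). Seated in the large cup, its origin is 10 mm above the large cup's and its rim stands 8 mm above the large cup's rim.
- cup_small: the small parts cup: plain turned aluminium, open at the top, straight round side, standing upright, empty. 38 mm outside diameter, 32 mm inside, 3 mm wall, 58 mm high, solid 10 mm thick bottom (so 48 mm deep), about 75 g. Origin: centre of its underside; z up along the cup's axis (its turn about z does not matter). Seated in the medium cup, its origin is 10 mm above the medium cup's and its rim stands 8 mm above the medium cup's rim; the finished nest is 78 mm high.
- v_block: bystander, to be left alone: V-block: ground steel block 50 x 44 x 32 mm with a steel clamp arch over it, 66 mm high in all. Origin: on the work surface under its middle
- setting_ring: bystander, to be left alone: steel setting ring lying flat, 58 mm outside, 32 mm bore, 22 mm high (open right through, no bottom). Origin: on the work surface under its middle
- dial_indicator: bystander, to be left alone: dial indicator lying on its back, face up: round case 57 mm across and 24 mm high with a stem, about 93 mm long in all along its own x. Origin: on the work surface under the middle of its length
- square: bystander, to be left alone: steel engineer's square standing on its 75 x 20 mm stock, blade upright, 116 mm high. Origin: on the work surface under its middle
- micrometer: bystander, to be left alone: outside micrometer lying flat, about 150 mm long, 18 mm high. Origin: on the work surface under the middle of its frame arc
Mind the look-alikes: they are no part of the job. Leave any orange look-alike of the cup_small alone. What is shaped like the cup_medium but purple is not meant.

How it is judged (in metres and radians):
On the way, in this order (a step that is already met when the one before it is completed fails the run):
1. the medium cup is seated in the large one and the small cup in the medium one, the nest standing upright on the plate (horizontal distance between cup_medium and cup_large below 0.009 m and z of cup_medium in the frame of cup_large between 0.006 and 0.015 m and horizontal distance between cup_small and cup_medium below 0.009 m and z of cup_small in the frame of cup_medium between 0.006 and 0.015 m and height (world z) of cup_large below 0.006 m and angle between cup_large's own z axis and vertical below 0.06 rad), for 0.2 s.
2. the nest is held by the large cup, level and still, about 10 cm above the plate, for a second and a half (horizontal distance between cup_medium and cup_large below 0.009 m and z of cup_medium in the frame of cup_large between 0.006 and 0.015 m and horizontal distance between cup_small and cup_medium below 0.009 m and z of cup_small in the frame of cup_medium between 0.006 and 0.015 m and height (world z) of cup_large between 0.07 and 0.14 m and angle between cup_large's own z axis and vertical below 0.09 rad and linear speed of cup_large below 0.02 m/s and angular speed of cup_large below 0.1 rad/s and contact force between the fingers and cup_large above 1.5 N and contact force between cup_large and v_block below 0.05 N and contact force between cup_large and setting_ring below 0.05 N and contact force between cup_large and dial_indicator below 0.05 N and contact force between cup_large and square below 0.05 N and contact force between cup_large and micrometer below 0.05 N), for 1.5 s.
At the end, for the whole second after the job is handed in: Cups seated in one another in size order (origins 6 to 15 mm apart in height, within 9 mm in plan); fingers hold the large cup, its underside 70 to 140 mm above the plate, within 0.09 rad of level, slower than 20 mm/s and 0.1 rad/s, touching no bystander (all of step 2); the arm keeps its last pose, push and grip.
It fails at once if a parts cup is tipped over (angle between any of cup_large, cup_medium, cup_small's own z axis and vertical above 0.5 rad).
It fails at once if a parts cup is dropped (falls freely more than about 25 mm) ((contact force between cup_large and anything else below 0.01 N and linear speed of cup_large above 0.7 m/s) or (contact force between cup_medium and anything else below 0.01 N and linear speed of cup_medium above 0.7 m/s) or (contact force between cup_small and anything else below 0.01 N and linear speed of cup_small above 0.7 m/s)).
It fails at once if a bystander is pushed from its place (distance of any of v_block, setting_ring, dial_indicator, square, micrometer from where it was at the start of the episode above 0.015 m).
It fails at once if a bystander is tipped (angle between any of v_block, setting_ring, dial_indicator, square, micrometer's own z axis and vertical above 0.25 rad).
It also fails if it takes over 72 s, if anything falls off the work surface, if the arm or the gripper's body presses on something with over 40 N, if the wrist force passes 120 N, or if a joint passes its speed limit or range.

### The arm

A 6-joint arm with a two-finger parallel gripper is mounted at the origin on the work surface. World frame = base frame: x ahead of the robot, y to its left, z up, the work surface at z = 0. Lengths are in mm, angles in rad, forces in N, time in s.
With the tool pointing down it reaches from about 300 to 775 mm from the base axis. Payload 14.6 kg.
Tool frame: the origin (TCP) lies at the very end of the fingers, on their centre line; the grasp point (between the pads) lies 19 mm behind it; z points along the fingers, y is the line along which they close (so a half turn about z gives the same grasp; the last joint's range is limited). The gripper opens to 94 mm and grips with 3 to 60 N. Pads are 16 mm wide; open, the fingers measure 119 mm over their backs; the gripper's body (75 mm by 177 mm) begins 78 mm behind the grasp point.
Start: joints at [-1.239, 0.3, 1.521, -0, 1.321, -0.067], TCP at [213.564, -506.833, 205.446] pointing down, gripper open.
Joint ranges: [-3.03, 3.03], [-0.79, 2.21], [0.23, 2.52], [-1.04, 4.18], [0, 3.07], [-2.55, 2.55]. Speed limits (rad/s): [2.22, 2.22, 2.57, 3.14, 3.14, 3.14].

### API

Orientations are given as [roll, pitch, yaw] about the fixed x, y, z axes, in that order (R = Rz(yaw) Ry(pitch) Rx(roll)).
In Python, from cell import manip gives the robot as it stands. The module is installed in compiled form; this text tells all that it offers.
- The arm moves only by the shell command python3 -m inch 'ROWS' [FORCE]. ROWS is JSON, a list of rows, each an object of numbers: "gripper": the opening, from 0 (shut) to 1 (fully open); "dx", "dy", "dz": the shift along the world's x, y, z in m; "wx", "wy", "wz": the turn, a rotation vector about the world's x, y, z in degrees. A call has exactly 5 rows; each row is the pose to reach, as a shift and turn from the pose commanded when the call began; what a row does not reach only later rows make up. A row lasts 1/12 s, in which the tool goes at most 41.7 mm and 7.16 degrees, less where a joint would pass 70% of its speed; a pose out of reach is approached as far as the arm can. A call with a gripper value outside its range is refused whole. The fingers move at their own pace and stop on an object; FORCE is the grip in N (left out, the last holds). Time passes only in rows, so rows that repeat a pose let the fingers close, or fill a call up. It gives the time, the measured TCP pose, the force, the opening and the grip force at its end, in the units of the state.
- manip.read_state(): the state, without advancing time (a new reading comes with each control period).
- manip.camera(name): name is "scene" or "side" or "wrist"; returns the picture (400x640x3 uint8, blue, green, red); there is no depth.
- manip.camera_info(name): a dict with "camera_matrix" (3x3 intrinsics, pixels), "R" (3x3) and "t" (3): a world point X has camera coordinates R X + t; the wrist camera has in their place "tool_from_camera" (4x4, takes a point from camera to tool coordinates, whose origin is the TCP and whose axes are the flange's). Camera axes: x right, y down, z forward; pixel columns grow to the right and rows downward; lengths in mm; the calibration is good to about 2 mm. A picture is of the moment at which its call begins: read the wrist's pose just before it. camera_info takes no time and is no camera call.
- manip.sign_off(): hands the job in; it is judged then, once.
The state is a dict: "clock": time; "joints": joint angles; "qd": joint speeds; "effort": joint torques, N m; "eef_pos": TCP position; "eef_rot": TCP orientation; "wrist_force": force on the tool from outside, world axes, zero at the start; "moment": the same for the moment, N m; "finger_gap": finger opening in mm; "finger_force": force on a finger pad.
Only numpy, scipy, OpenCV 4.12 (cv2) and the standard library are available. Lean on these libraries where they do the work, as an engineer would, in place of code of your own. Each camera call takes 0.05 s, during which the arm holds its last target. There are 200 camera calls.

## Working session

There is one attempt and no reset: what is moved stays moved. The work goes in short steps, Python scripts to look and compute and a shell command to move; the robot and the scene stay as the last step left them, time stands still between calls to the robot, and variables do not carry over. Pictures are saved under pics/ and viewed, at most 10 in all, crops included, and the job is handed in when it is done.

```bash
mkdir -p pics; python3 - <<'E'
from cell import manip
import cv2,numpy as np
print(manip.read_state())
a=manip.camera("scene");b=manip.camera("side")
cv2.imwrite("pics/scene0.png",a);cv2.imwrite("pics/side0.png",b)
for n in("scene","side","wrist"):print(n,manip.camera_info(n))
E
```

```text
{'clock': 0.0, 'joints': array([-1.23862584e+00,  3.00474606e-01,  1.52159467e+00,  1.53697382e-05,
        1.32069503e+00, -6.66166876e-02]), 'qd': array([-0.00155983, -0.00188412, -0.00124179, -0.00143522, -0.00127164,
       -0.00036288]), 'effort': array([ 9.93416070e-04, -5.31802905e+01, -3.52731979e+01,  7.09346356e-02,
        2.43740890e-02, -1.27939261e-04]), 'eef_pos': array([ 213.47072316, -506.59278974,  204.87866061]), 'eef_rot': array([-3.14042459e+00, -9.28479550e-05,  3.98783306e-01]), 'wrist_force': array([-0.38066361,  0.21615538, -0.37668939]), 'moment': array([-0.07220679, -0.02469445, -0.02600646]), 'finger_force': 0.0, 'finger_gap': 93.89374079155746}
scene {'camera_matrix': array([[404.49338937,   0.        , 317.30645837],
       [  0.        , 404.49338937, 199.01792317],
       [  0.        ,   0.        ,   1.        ]]), 'R': array([[ 0.7922755 ,  0.61016077,  0.00183274],
       [ 0.45489668, -0.58866254, -0.66824055],
       [-0.40665531,  0.53026432, -0.74394301]]), 't': array([-418.97627744, -210.74422466, 1271.48243331])}
side {'camera_matrix': array(
[... 196 characters left out ...]
875],
       [-0.40307027,  0.52281075, -0.75113466],
       [ 0.46582522, -0.58927614, -0.66012158]]), 't': array([421.76690295, 250.04229577, 969.4680031 ])}
wrist {'camera_matrix': array([[319.88807275,   0.        , 317.48795201],
       [  0.        , 319.88807275, 196.69633404],
       [  0.        ,   0.        ,   1.        ]]), 'tool_from_camera': array([[-3.73838485e-04, -9.72469607e-01, -2.33029447e-01,
         6.76799998e+01],
       [ 9.99999328e-01, -1.07761545e-04, -1.15454682e-03,
        -1.18476556e+00],
       [ 1.09765008e-03, -2.33029722e-01,  9.72468994e-01,
        -1.79627909e+02],
       [ 0.00000000e+00,  0.00000000e+00,  0.00000000e+00,
         1.00000000e+00]])}
```

View pics/scene0.png

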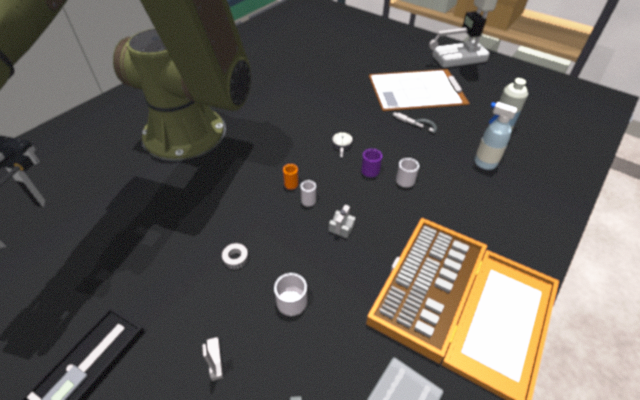

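View pics/side0.png

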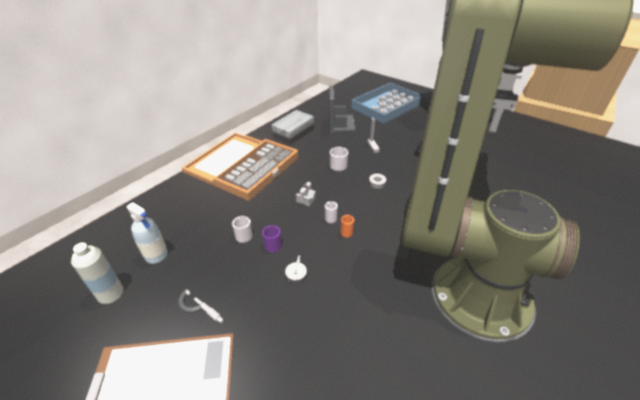

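Scene: large cup at (291,294), medium at (408,172), small at (308,193). The side view shows the same three at (339,158), (242,229) and (331,212). The small-shaped candidates are orange at (290,176) and grey at (308,193). The medium-shaped ones are purple at (372,162) and grey at (408,172). The grey ones are the plain aluminium cups that are meant. I'll confirm this in one crop and measure.

```bash
cat > h.py <<'E'
from cell import manip
import cv2,numpy as np
from scipy.spatial.transform import Rotation as Ro
def cam(n,s=None):
    i=manip.camera_info(n);K=i["camera_matrix"]
    if n!="wrist": return K,i["R"].T,-i["R"].T@i["t"]
    T=i["tool_from_camera"];R=Ro.from_euler("xyz",s["eef_rot"]).as_matrix()
    return K,R@T[:3,:3],R@T[:3,3]+s["eef_pos"]
def ray(n,uv,z,s=None):
    K,R,c=cam(n,s);d=R@np.linalg.solve(K,[uv[0],uv[1],1.]);return (c+d*(z-c[2])/d[2])[:2]
E
python3 - <<'E'
from h import *
S={"large":((291,294),(339,158),62),"med":((408,172),(242,229),60),"small":((308,193),(331,212),58),
"vblk":((342,222),(306,196),32),"ring":((228,256),(371,181),22),"dial":((342,140),(296,272),24),"orange":((290,178),(347,228),58),"purple":((372,164),(272,240),60)}
for k,n in enumerate(("scene","side")):
    im=cv2.imread(f"pics/{n}0.png");m=(im.max(2)>85).astype(np.uint8)
    _,l,st,ce=cv2.connectedComponentsWithStats(m)
    for o,v in S.items():
        u=v[k];w=l[u[1]-4:u[1]+5,u[0]-4:u[0]+5];w=w[w>0]
        if len(w)==0: print(n,o,"none");continue
        i=np.bincount(w).argmax();print(n,o,st[i],ce[i].round(1),ray(n,ce[i],v[2]/2).round())
im=cv2.imread("pics/scene0.png")[120:330,220:440]
cv2.imwrite("pics/crop.png",cv2.resize(im,None,fx=2.8,fy=2.8,interpolation=cv2.INTER_CUBIC))
E
```

```text
scene large [ 273  272   35   44 1238] [290.4 292.9] [ 640. -238.]
scene med [396 157  24  31 569] [407.1 171.3] [654. 242.]
scene small [299 179  18  28 392] [307.9 192. ] [486.  16.]
scene vblk [329 204  27  33 570] [341.8 221.1] [607.  -1.]
scene ring [221 242  27  26 505] [234.2 254.2] [ 462. -234.]
scene dial [332 131  21  27 306] [341.9 140.6] [425. 257.]
scene orange [282 163  17  27 373] [290.2 175.4] [409.  35.]
scene purple [362 148  21  29 460] [371.2 160.9] [553. 217.]
side large [328 145  22  27 493] [338.3 157.9] [ 647. -247.]
side med [230 213  23  31 555] [241.7 228.1] [661. 234.]
side small [323 200  16  25 335] [330.7 211.4] [491.   8.]
side vblk [294 180  23  27 407] [305.6 194.1] [620. -20.]
side ring [368 172  20  18 273] [377.2 180. ] [ 470. -243.]
side dial [284 254  24  29 454] [295.7 269.6] [437. 243.]
side orange [339 213  17  26 368] [346.7 225.1] [415.  27.]
side purple [261 224  21  30 500] [271.5 237.6] [561. 207.]
```

View pics/crop.png

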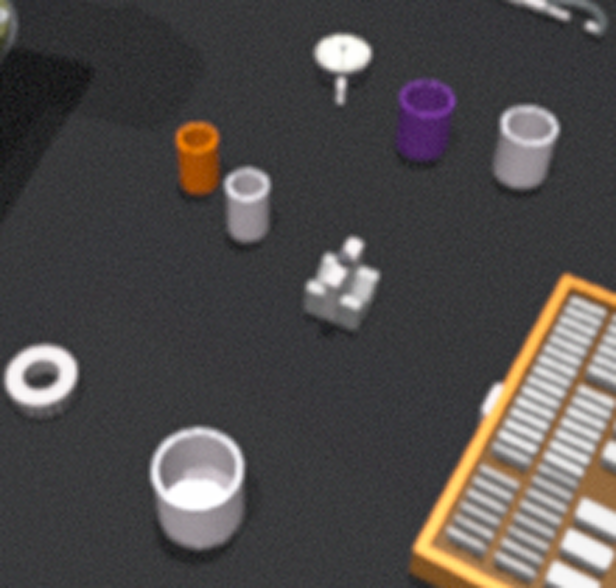

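The crop confirms it: plain grey cups, with the orange and purple ones being the look-alikes. I'll move above the medium cup.

```bash

python3 -m inch '[{"dx":0.018,"dy":0.03},{"dx":0.036,"dy":0.06},{"dx":0.054,"dy":0.09},{"dx":0.072,"dy":0.12},{"dx":0.09,"dy":0.15}]'
python3 -m inch '[{"dx":0.018,"dy":0.03},{"dx":0.036,"dy":0.06},{"dx":0.054,"dy":0.09},{"dx":0.072,"dy":0.12},{"dx":0.09,"dy":0.15}]'
python3 -m inch '[{"dx":0.018,"dy":0.03},{"dx":0.036,"dy":0.06},{"dx":0.054,"dy":0.09},{"dx":0.072,"dy":0.12},{"dx":0.09,"dy":0.15}]'
python3 -m inch '[{"dx":0.018,"dy":0.03},{"dx":0.036,"dy":0.06},{"dx":0.054,"dy":0.09},{"dx":0.072,"dy":0.12},{"dx":0.09,"dy":0.15}]'
python3 -m inch '[{"dx":0.02,"dy":0.035},{"dx":0.04,"dy":0.07},{"dx":0.06,"dy":0.105},{"dx":0.082,"dy":0.145},{"dx":0.082,"dy":0.145}]'
cat > look.py <<'E'
from h import *
import sys
name,z=sys.argv[1],float(sys.argv[2])
s=manip.read_state();im=manip.camera("wrist");cv2.imwrite(f"pics/{name}.png",im)
print("tcp",s["eef_pos"].round(1),s["eef_rot"].round(3),"t",round(s["clock"],2),"F",s["wrist_force"].round(1))
m=((im.max(2)>90)).astype(np.uint8)
cs,_=cv2.findContours(m,cv2.RETR_LIST,cv2.CHAIN_APPROX_NONE)
for c in cs:
    if len(c)<40: continue
    e=cv2.fitEllipse(c);u=np.array(e[0])
    print(u.round(),np.round(e[1]),"n",len(c),"bgr",im[c[:,0,1],c[:,0,0]].mean(0).round(),"xy",ray("wrist",u,z,s).round(1))
E
python3 look.py w1 60
```

```text
tcp [ 213.5 -506.6  204.9] [-3.141 -0.     0.399] t 0.1 F [-1.2 -0.1  0.6]
[623. 395.] [10. 32.] n 149 bgr [91. 84. 84.] xy [ 119.3 -949.2]
[577. 288.] [ 5. 20.] n 48 bgr [94. 88. 88.] xy [ 219.6 -816.3]
[593. 287.] [ 6. 16.] n 44 bgr [94. 88. 87.] xy [ 227.1 -832.9]
[519. 315.] [ 68. 104.] n 400 bgr [109. 121. 129.] xy [ 165.5 -775.3]
[417. 263.] [23. 82.] n 162 bgr [111. 108. 110.] xy [ 177.2 -638.9]
[219. 262.] [22. 79.] n 181 bgr [105. 103. 104.] xy [  93.4 -438.1]
[634. 121.] [15. 33.] n 78 bgr [96. 72. 66.] xy [ 394.9 -766.5]
[337. 197.] [426. 704.] n 4140 bgr [110. 107. 109.] xy [ 211.3 -527.2]validation failed for argument at $[0]...
validation failed for argument at $[0]...
validation failed for argument at $[0]...
validation failed for argument at $[0]...
validation failed for argument at $[0]...
```

View pics/w1.png

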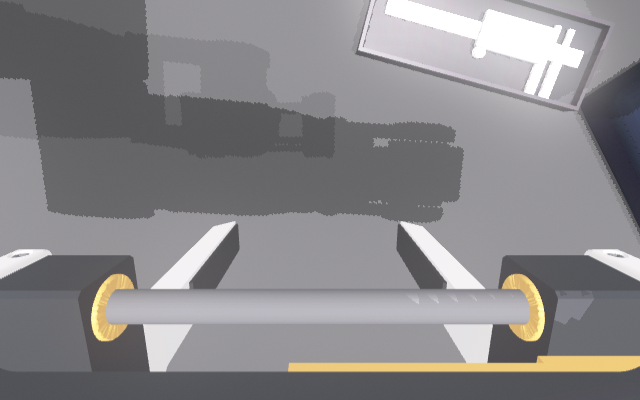

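The wrist view works: fingertips at about (235,225) and (405,225). The moves were refused, so I'll write rows with every key.

```bash

python3 -m inch '[{"gripper":1,"dx":0.018,"dy":0.03,"dz":0,"wx":0,"wy":0,"wz":0},{"gripper":1,"dx":0.036,"dy":0.06,"dz":0,"wx":0,"wy":0,"wz":0},{"gripper":1,"dx":0.054,"dy":0.09,"dz":0,"wx":0,"wy":0,"wz":0},{"gripper":1,"dx":0.072,"dy":0.12,"dz":0,"wx":0,"wy":0,"wz":0},{"gripper":1,"dx":0.09,"dy":0.15,"dz":0,"wx":0,"wy":0,"wz":0}]'
```

```text
clock: 0.57
eef_pos: [303.9, -355.3, 205.3]
eef_rot: [-3.141, 0.0, 0.398]
wrist_force: [0.7, -0.1, 0.1]
finger_gap: 94.2
finger_force: 0.0
```

```bash

python3 -m inch '[{"gripper":1,"dx":0.018,"dy":0.03,"dz":0,"wx":0,"wy":0,"wz":0},{"gripper":1,"dx":0.036,"dy":0.06,"dz":0,"wx":0,"wy":0,"wz":0},{"gripper":1,"dx":0.054,"dy":0.09,"dz":0,"wx":0,"wy":0,"wz":0},{"gripper":1,"dx":0.072,"dy":0.12,"dz":0,"wx":0,"wy":0,"wz":0},{"gripper":1,"dx":0.09,"dy":0.15,"dz":0,"wx":0,"wy":0,"wz":0}]' >/dev/null
python3 -m inch '[{"gripper":1,"dx":0.018,"dy":0.03,"dz":0,"wx":0,"wy":0,"wz":0},{"gripper":1,"dx":0.036,"dy":0.06,"dz":0,"wx":0,"wy":0,"wz":0},{"gripper":1,"dx":0.054,"dy":0.09,"dz":0,"wx":0,"wy":0,"wz":0},{"gripper":1,"dx":0.072,"dy":0.12,"dz":0,"wx":0,"wy":0,"wz":0},{"gripper":1,"dx":0.09,"dy":0.15,"dz":0,"wx":0,"wy":0,"wz":0}]' >/dev/null
python3 -m inch '[{"gripper":1,"dx":0.018,"dy":0.03,"dz":0,"wx":0,"wy":0,"wz":0},{"gripper":1,"dx":0.036,"dy":0.06,"dz":0,"wx":0,"wy":0,"wz":0},{"gripper":1,"dx":0.054,"dy":0.09,"dz":0,"wx":0,"wy":0,"wz":0},{"gripper":1,"dx":0.072,"dy":0.12,"dz":0,"wx":0,"wy":0,"wz":0},{"gripper":1,"dx":0.09,"dy":0.15,"dz":0,"wx":0,"wy":0,"wz":0}]' >/dev/null
python3 -m inch '[{"gripper":1,"dx":0.02,"dy":0.035,"dz":0,"wx":0,"wy":0,"wz":0},{"gripper":1,"dx":0.04,"dy":0.07,"dz":0,"wx":0,"wy":0,"wz":0},{"gripper":1,"dx":0.06,"dy":0.105,"dz":0,"wx":0,"wy":0,"wz":0},{"gripper":1,"dx":0.082,"dy":0.145,"dz":0,"wx":0,"wy":0,"wz":0},{"gripper":1,"dx":0.082,"dy":0.145,"dz":0,"wx":0,"wy":0,"wz":0}]'
python3 look.py w2 60
```

```text
clock: 2.23
eef_pos: [656.3, 243.5, 202.9]
eef_rot: [-3.141, 0.002, 0.403]
wrist_force: [-0.4, -0.4, -0.7]
finger_gap: 93.9
finger_force: 0.0
tcp [656.3 243.5 202.9] [-3.141e+00  2.000e-03  4.030e-01] t 2.23 F [-0.4 -0.4 -0.7]
[459. 353.] [ 45. 342.] n 852 bgr [ 60.  85. 102.] xy [538.1  15. ]
[272. 327.] [ 6. 31.] n 60 bgr [145. 143. 148.] xy [484.7 228.8]
[241. 339.] [34. 45.] n 118 bgr [151. 152. 156.] xy [455.2 256.3]
[163. 342.] [41. 54.] n 154 bgr [97. 96. 98.] xy [415.2 338.4]
[108. 311.] [ 8. 19.] n 40 bgr [79. 90. 99.] xy [430.1 408.1]
[523. 308.] [37. 65.] n 199 bgr [ 50.  85. 105.] xy [619.1 -23.1]
[145. 307.] [ 58. 119.] n 411 bgr [ 82.  93. 102.] xy [451.9 371.1]
[620. 261.] [19. 64.] n 130 bgr [101.  99. 102.] xy [709.  -89.4]
[308. 269.] [43. 52.] n 194 bgr [129.  59. 104.] xy [567. 219.]
[452. 260.] [ 40. 106.] n 253 bgr [104. 103. 104.] xy [638.4  78.7]
[190. 263.] [ 23. 109.] n 188 bgr [100.  99. 100.] xy [523.9 340.1]
[322. 186.] [49. 56.] n 151 bgr [141. 136. 143.] xy [658.6 241.2]
[ 31. 208.] [ 79. 161.] n 433 bgr [138. 138. 143.] xy [517.6 512.1]
[ 97. 169.] [ 39. 120.] n 355 bgr [118. 116. 117.] xy [584.6 459.1]
[565.  90.] [192. 200.] n 647 bgr [ 87. 118. 147.] xy [835.8  64.1]
[195.   2.] [ 5. 33.] n 64 bgr [114. 109. 102.] xy [769.7 413.8]
```

View pics/w2.png

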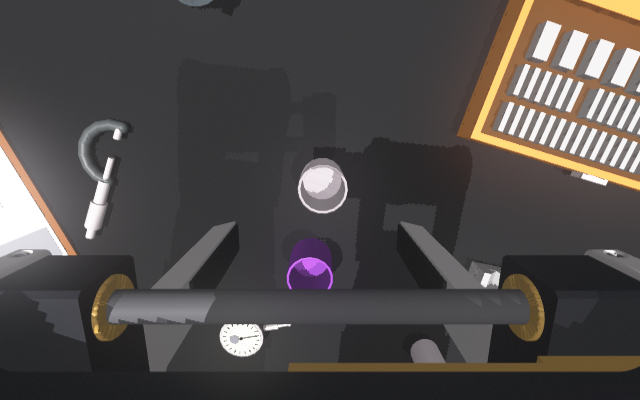

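The medium cup's rim is at about (323,187), between the fingers. Purple at (310,270) is clear of them. I'll shift slightly, narrow the fingers and descend.

```bash

python3 -m inch '[{"gripper":0.85,"dx":0.003,"dy":0.002,"dz":-0.02,"wx":0,"wy":0,"wz":0},{"gripper":0.85,"dx":0.003,"dy":0.002,"dz":-0.05,"wx":0,"wy":0,"wz":0},{"gripper":0.85,"dx":0.003,"dy":0.002,"dz":-0.085,"wx":0,"wy":0,"wz":0},{"gripper":0.85,"dx":0.003,"dy":0.002,"dz":-0.11,"wx":0,"wy":0,"wz":0},{"gripper":0.85,"dx":0.003,"dy":0.002,"dz":-0.11,"wx":0,"wy":0,"wz":0}]'
python3 look.py w3 60 | grep -E "tcp|\[3[0-9]{2}"; python3 -c "
from h import *;print(manip.read_state()['eef_pos'])"
```

```text
clock: 2.7
eef_pos: [655.9, 238.3, 89.5]
eef_rot: [-3.141, 0.009, 0.398]
wrist_force: [0.3, -0.4, -0.5]
finger_gap: 79.7
finger_force: 0.0
tcp [655.9 238.3  89.5] [-3.141  0.009  0.398] t 2.7 F [ 0.3 -0.4 -0.5]
[394. 345.] [ 43. 106.] n 293 bgr [ 97.  97. 102.] xy [587.1 147.7]
[364. 154.] [17. 30.] n 83 bgr [97. 94. 96.] xy [709.4 229.2]
[331. 182.] [427. 756.] n 2570 bgr [129. 136. 144.] xy [684.2 242.2]
[657.25414789 238.91393068  93.26508002]
```

View pics/w3.png

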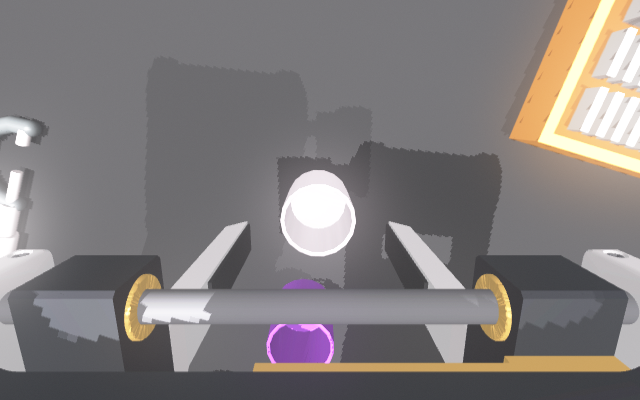

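Rim: left 281, right 355, bottom 255, so its centre is at about (318,218).

```bash
python3 - <<'E'
from h import *
s=dict(eef_pos=np.array([655.9,238.3,89.5]),eef_rot=np.array([-3.141,.009,.398]))
s2=dict(eef_pos=np.array([657.2,238.9,93.2]),eef_rot=np.array([-3.141,.0,.398]))
print(ray("wrist",(318,218),60,s),ray("wrist",(318,218),60,s2))
im=cv2.imread("pics/w3.png").min(2)
for v in (205,212,218,225,235): print(v,np.where(im[v,260:380]>150)[0][[0,-1]]+260)
st=manip.read_state();print(st["eef_pos"],st["eef_rot"])
E
```

```text
[657.62731631 240.22648691] [658.10398716 240.48087127]
205 [283 352]
212 [281 354]
218 [280 355]
225 [281 354]
235 [284 352]
[657.25414789 238.91393068  93.26508002] [-3.14117085  0.00485009  0.39805724]
```

Aligned. Next: descend to grip the top 6 mm of the rim, close and lift.

```bash

python3 -m inch '[{"gripper":0.85,"dx":0,"dy":0,"dz":-0.015,"wx":0,"wy":0,"wz":0},{"gripper":0.85,"dx":0,"dy":0,"dz":-0.03,"wx":0,"wy":0,"wz":0},{"gripper":0.85,"dx":0,"dy":0,"dz":-0.041,"wx":0,"wy":0,"wz":0},{"gripper":0.85,"dx":0,"dy":0,"dz":-0.041,"wx":0,"wy":0,"wz":0},{"gripper":0.85,"dx":0,"dy":0,"dz":-0.041,"wx":0,"wy":0,"wz":0}]'
python3 -m inch '[{"gripper":0.4,"dx":0,"dy":0,"dz":0,"wx":0,"wy":0,"wz":0},{"gripper":0.4,"dx":0,"dy":0,"dz":0,"wx":0,"wy":0,"wz":0},{"gripper":0.4,"dx":0,"dy":0,"dz":0,"wx":0,"wy":0,"wz":0},{"gripper":0.4,"dx":0,"dy":0,"dz":0,"wx":0,"wy":0,"wz":0},{"gripper":0.4,"dx":0,"dy":0,"dz":0,"wx":0,"wy":0,"wz":0}]' 20
```

```text
clock: 3.17
eef_pos: [658.9, 240.0, 55.7]
eef_rot: [3.141, -0.001, 0.399]
wrist_force: [0.4, -0.2, 0.0]
finger_gap: 79.8
finger_force: 0.0
clock: 3.58
eef_pos: [658.7, 240.2, 54.8]
eef_rot: [3.141, -0.0, 0.399]
wrist_force: [0.1, -0.1, 1.6]
finger_gap: 50.3
finger_force: 20.0
```

```bash

python3 -m inch '[{"gripper":0.4,"dx":0,"dy":0,"dz":0.015,"wx":0,"wy":0,"wz":0},{"gripper":0.4,"dx":0,"dy":0,"dz":0.04,"wx":0,"wy":0,"wz":0},{"gripper":0.4,"dx":0,"dy":0,"dz":0.07,"wx":0,"wy":0,"wz":0},{"gripper":0.4,"dx":0,"dy":0,"dz":0.09,"wx":0,"wy":0,"wz":0},{"gripper":0.4,"dx":0,"dy":0,"dz":0.1,"wx":0,"wy":0,"wz":0}]'
python3 -m inch '[{"gripper":0.4,"dx":-0.003,"dy":-0.015,"dz":0,"wx":0,"wy":0,"wz":0},{"gripper":0.4,"dx":-0.008,"dy":-0.04,"dz":0,"wx":0,"wy":0,"wz":0},{"gripper":0.4,"dx":-0.014,"dy":-0.07,"dz":0,"wx":0,"wy":0,"wz":0},{"gripper":0.4,"dx":-0.021,"dy":-0.105,"dz":0,"wx":0,"wy":0,"wz":0},{"gripper":0.4,"dx":-0.028,"dy":-0.14,"dz":0,"wx":0,"wy":0,"wz":0}]'
python3 -m inch '[{"gripper":0.4,"dx":-0.007,"dy":-0.035,"dz":0,"wx":0,"wy":0,"wz":0},{"gripper":0.4,"dx":-0.014,"dy":-0.07,"dz":0,"wx":0,"wy":0,"wz":0},{"gripper":0.4,"dx":-0.021,"dy":-0.105,"dz":0,"wx":0,"wy":0,"wz":0},{"gripper":0.4,"dx":-0.028,"dy":-0.14,"dz":0,"wx":0,"wy":0,"wz":0},{"gripper":0.4,"dx":-0.035,"dy":-0.175,"dz":0,"wx":0,"wy":0,"wz":0}]'
python3 -m inch '[{"gripper":0.4,"dx":-0.008,"dy":-0.035,"dz":0,"wx":0,"wy":0,"wz":0},{"gripper":0.4,"dx":-0.017,"dy":-0.075,"dz":0,"wx":0,"wy":0,"wz":0},{"gripper":0.4,"dx":-0.027,"dy":-0.12,"dz":0,"wx":0,"wy":0,"wz":0},{"gripper":0.4,"dx":-0.037,"dy":-0.165,"dz":0,"wx":0,"wy":0,"wz":0},{"gripper":0.4,"dx":-0.043,"dy":-0.206,"dz":0,"wx":0,"wy":0,"wz":0}]'
python3 -m inch '[{"gripper":0.4,"dx":0,"dy":0,"dz":0,"wx":0,"wy":0,"wz":0},{"gripper":0.4,"dx":0,"dy":0,"dz":0,"wx":0,"wy":0,"wz":0},{"gripper":0.4,"dx":0,"dy":0,"dz":0,"wx":0,"wy":0,"wz":0},{"gripper":0.4,"dx":0,"dy":0,"dz":0,"wx":0,"wy":0,"wz":0},{"gripper":0.4,"dx":0,"dy":0,"dz":0,"wx":0,"wy":0,"wz":0}]'
python3 look.py w4 62
```

```text
clock: 4.0
eef_pos: [659.3, 240.4, 157.8]
eef_rot: [3.141, -0.004, 0.399]
wrist_force: [-0.0, 0.4, -0.9]
finger_gap: 50.3
finger_force: 19.9
clock: 4.42
eef_pos: [629.6, 99.0, 153.4]
eef_rot: [-3.141, 0.001, 0.4]
wrist_force: [0.8, -0.3, -1.3]
finger_gap: 50.1
finger_force: 19.9
clock: 4.83
eef_pos: [594.6, -76.3, 153.7]
eef_rot: [-3.141, 0.001, 0.399]
wrist_force: [0.8, 0.0, -0.9]
finger_gap: 50.1
finger_force: 19.9
clock: 5.25
eef_pos: [552.7, -274.0, 153.8]
eef_rot: [-3.141, 0.001, 0.399]
wrist_force: [1.6, -1.0, -1.5]
finger_gap: 49.9
finger_force: 19.9
clock: 5.67
eef_pos: [554.3, -271.1, 154.3]
eef_rot: [-3.141, 0.0, 0.4]
wrist_force: [-0.3, -0.5, -1.1]
finger_gap: 50.2
finger_force: 19.9
tcp [ 554.3 -271.1  154.3] [-3.141  0.     0.4  ] t 5.67 F [-0.3 -0.5 -1.1]
[277. 341.] [41. 95.] n 238 bgr [ 96. 102. 109.] xy [ 406.2 -289. ]
[220. 290.] [ 4. 25.] n 56 bgr [92. 93. 97.] xy [ 437.3 -219.4]
[496. 309.] [112. 207.] n 713 bgr [ 91. 105. 116.] xy [ 520.9 -468.3]
[ 76. 312.] [118. 193.] n 759 bgr [112. 107. 108.] xy [ 361. -100.]
[393. 224.] [15. 34.] n 86 bgr [96. 93. 95.] xy [ 559.6 -340.4]
[521. 182.] [ 8. 19.] n 44 bgr [120. 118. 122.] xy [ 636.7 -425.8]
[309. 175.] [21. 26.] n 81 bgr [102.  99. 103.] xy [ 570.6 -254.4]
[369. 220.] [137. 229.] n 999 bgr [110. 107. 110.] xy [ 553.8 -319.2]
[119.  29.] [22. 52.] n 156 bgr [100.  99. 101.] xy [619.3 -74.5]
[367. 178.] [400. 681.] n 3121 bgr [103. 107. 112.] xy [ 588.1 -301.6]
```

View pics/w4.png

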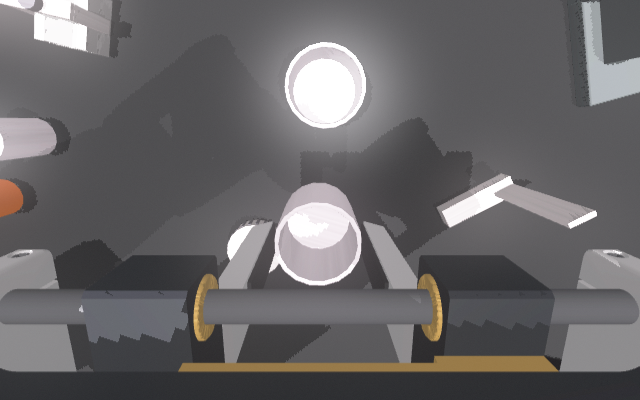

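The large cup's rim centre is at about (325.5,85) and the held cup's rim is at about (319,244). The square is at (440–595, 180–225).

```bash
python3 - <<'E'
from h import *
s=manip.read_state();print(s["eef_pos"],s["eef_rot"])
im=cv2.imread("pics/w4.png").min(2)
def rows(vs,a,b):
    for v in vs:
        w=np.where(im[v,a:b]>150)[0];print(v,w[[0,-1]]+a,(w[0]+w[-1])/2+a)
rows((70,80,84,90,100),260,390);
w=np.where(im[20:160,325]>150)[0];print("col",w[[0,-1]]+20)
rows((235,244,255),273,365)
w=np.where(im[195:289,319]>150)[0];print("col",w[[0,-1]]+195)
print("large",ray("wrist",(325.5,84.5),62,s)); print("held",ray("wrist",(319,244),160.3,s))
for p in((445,220),(510,180)):print("sq",ray("wrist",p,116,s),ray("wrist",p,0,s))
print(ray("wrist",(590,215),20,s))
E
```

```text
[ 554.29514211 -271.18185589  154.4221866 ] [-3.14146698e+00  1.36923291e-05  4.00469905e-01]
70 [287 363] 325.0
80 [285 365] 325.0
84 [285 365] 325.0
90 [285 365] 325.0
100 [287 363] 325.0
col [ 42 128]
235 [275 360] 317.5
244 [275 360] 317.5
255 [274 359] 316.5
col [195 285]
large [ 644.23723474 -238.51290711]
held [ 552.13835133 -271.52562857]
sq [ 587.64220648 -354.21849589] [ 572.46501887 -412.99925943]
sq [ 630.78795218 -381.8483836 ] [ 638.56374352 -455.32789022]
[ 637.58740329 -536.7808017 ]
```

```bash

python3 -m inch '[{"gripper":0.4,"dx":0.02,"dy":0.007,"dz":0,"wx":0,"wy":0,"wz":0},{"gripper":0.4,"dx":0.05,"dy":0.018,"dz":0,"wx":0,"wy":0,"wz":0},{"gripper":0.4,"dx":0.075,"dy":0.027,"dz":0,"wx":0,"wy":0,"wz":0},{"gripper":0.4,"dx":0.091,"dy":0.033,"dz":0,"wx":0,"wy":0,"wz":0},{"gripper":0.4,"dx":0.091,"dy":0.033,"dz":0,"wx":0,"wy":0,"wz":0}]' >/dev/null
python3 -m inch '[{"gripper":0.4,"dx":0,"dy":0,"dz":-0.01,"wx":0,"wy":0,"wz":0},{"gripper":0.4,"dx":0,"dy":0,"dz":-0.024,"wx":0,"wy":0,"wz":0},{"gripper":0.4,"dx":0,"dy":0,"dz":-0.033,"wx":0,"wy":0,"wz":0},{"gripper":0.4,"dx":0,"dy":0,"dz":-0.033,"wx":0,"wy":0,"wz":0},{"gripper":0.4,"dx":0,"dy":0,"dz":-0.033,"wx":0,"wy":0,"wz":0}]'
python3 - <<'E'
from h import *
for n in("scene","side"): cv2.imwrite(f"pics/{n}1.png",manip.camera(n))
a=cv2.imread("pics/scene1.png")[220:340,220:360];b=cv2.imread("pics/side1.png")[100:205,270:410]
a=cv2.resize(a,(400,343),interpolation=2);b=cv2.resize(b,(400,300),interpolation=2)
cv2.imwrite("pics/c1.png",np.hstack([a[:300],b]))
manip.camera("wrist")
E
python3 look.py w5 62 | head -1
```

```text
clock: 6.55
eef_pos: [644.3, -239.5, 121.1]
eef_rot: [-3.141, 0.001, 0.398]
wrist_force: [0.4, -0.2, -1.7]
finger_gap: 50.2
finger_force: 19.9
tcp [ 645.1 -239.6  122.4] [ 3.141e+00 -1.000e-03  3.990e-01] t 6.7 F [-0.1 -0.2 -2.1]
```

View pics/c1.png

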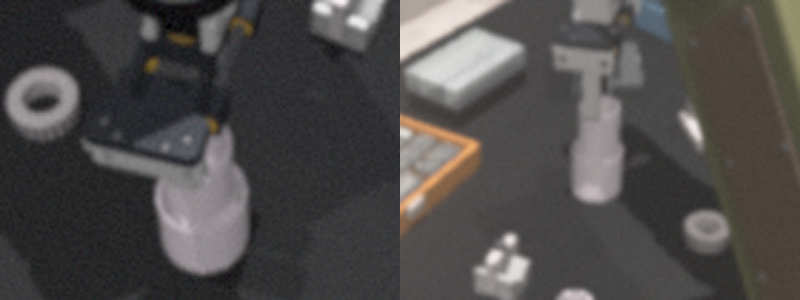

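Both views show the medium cup centred over the large one. I'll lower it slowly and watch the force.

```bash

python3 -m inch '[{"gripper":0.4,"dx":0,"dy":0.0005,"dz":-0.005,"wx":0,"wy":0,"wz":0},{"gripper":0.4,"dx":0,"dy":0.0005,"dz":-0.01,"wx":0,"wy":0,"wz":0},{"gripper":0.4,"dx":0,"dy":0.0005,"dz":-0.015,"wx":0,"wy":0,"wz":0},{"gripper":0.4,"dx":0,"dy":0.0005,"dz":-0.02,"wx":0,"wy":0,"wz":0},{"gripper":0.4,"dx":0,"dy":0.0005,"dz":-0.02,"wx":0,"wy":0,"wz":0}]'
```

```text
clock: 7.17
eef_pos: [644.4, -238.6, 99.8]
eef_rot: [-3.14, 0.001, 0.399]
wrist_force: [0.5, -0.3, -1.7]
finger_gap: 50.1
finger_force: 19.9
```

```bash

python3 -m inch '[{"gripper":0.4,"dx":0,"dy":0,"dz":-0.008,"wx":0,"wy":0,"wz":0},{"gripper":0.4,"dx":0,"dy":0,"dz":-0.016,"wx":0,"wy":0,"wz":0},{"gripper":0.4,"dx":0,"dy":0,"dz":-0.024,"wx":0,"wy":0,"wz":0},{"gripper":0.4,"dx":0,"dy":0,"dz":-0.031,"wx":0,"wy":0,"wz":0},{"gripper":0.4,"dx":0,"dy":0,"dz":-0.031,"wx":0,"wy":0,"wz":0}]'
python3 -m inch '[{"gripper":0.4,"dx":0,"dy":0,"dz":-0.001,"wx":0,"wy":0,"wz":0},{"gripper":0.4,"dx":0,"dy":0,"dz":-0.002,"wx":0,"wy":0,"wz":0},{"gripper":0.4,"dx":0,"dy":0,"dz":-0.003,"wx":0,"wy":0,"wz":0},{"gripper":0.4,"dx":0,"dy":0,"dz":-0.004,"wx":0,"wy":0,"wz":0},{"gripper":0.4,"dx":0,"dy":0,"dz":-0.004,"wx":0,"wy":0,"wz":0}]'
```

```text
clock: 7.58
eef_pos: [644.1, -238.5, 68.2]
eef_rot: [-3.139, 0.002, 0.399]
wrist_force: [-0.7, 0.3, -2.0]
finger_gap: 50.3
finger_force: 19.9
clock: 8.0
eef_pos: [644.9, -238.8, 66.5]
eef_rot: [3.142, -0.0, 0.399]
wrist_force: [0.3, 0.4, -0.2]
finger_gap: 50.4
finger_force: 19.9
```

```bash

python3 -m inch '[{"gripper":0.4,"dx":0,"dy":0,"dz":-0.001,"wx":0,"wy":0,"wz":0},{"gripper":0.4,"dx":0,"dy":0,"dz":-0.001,"wx":0,"wy":0,"wz":0},{"gripper":0.55,"dx":0,"dy":0,"dz":-0.001,"wx":0,"wy":0,"wz":0},{"gripper":0.6,"dx":0,"dy":0,"dz":-0.001,"wx":0,"wy":0,"wz":0},{"gripper":0.65,"dx":0,"dy":0,"dz":-0.001,"wx":0,"wy":0,"wz":0}]'
python3 -m inch '[{"gripper":0.8,"dx":0,"dy":0,"dz":0,"wx":0,"wy":0,"wz":0},{"gripper":0.8,"dx":0,"dy":0,"dz":0.01,"wx":0,"wy":0,"wz":0},{"gripper":0.8,"dx":0,"dy":0,"dz":0.035,"wx":0,"wy":0,"wz":0},{"gripper":0.8,"dx":0,"dy":0,"dz":0.07,"wx":0,"wy":0,"wz":0},{"gripper":0.8,"dx":0,"dy":0,"dz":0.09,"wx":0,"wy":0,"wz":0}]'
python3 - <<'E'
from h import *
cs=manip.read_state();print(cs["eef_pos"])
E
```

```text
clock: 8.42
eef_pos: [645.0, -238.9, 65.7]
eef_rot: [3.141, -0.0, 0.399]
wrist_force: [0.2, 0.8, 0.4]
finger_gap: 59.6
finger_force: 0.0
clock: 8.83
eef_pos: [645.6, -239.1, 159.9]
eef_rot: [3.139, -0.003, 0.399]
wrist_force: [0.4, 0.3, 1.6]
finger_gap: 75.4
finger_force: 0.0
[ 645.56973067 -239.10383829  159.90220023]
```

```bash

python3 -m inch '[{"gripper":0.75,"dx":-0.01,"dy":0.016,"dz":0,"wx":0,"wy":0,"wz":0},{"gripper":0.75,"dx":-0.026,"dy":0.042,"dz":0,"wx":0,"wy":0,"wz":0},{"gripper":0.75,"dx":-0.045,"dy":0.072,"dz":0,"wx":0,"wy":0,"wz":0},{"gripper":0.75,"dx":-0.063,"dy":0.102,"dz":0,"wx":0,"wy":0,"wz":0},{"gripper":0.75,"dx":-0.081,"dy":0.132,"dz":0,"wx":0,"wy":0,"wz":0}]'>/dev/null
python3 -m inch '[{"gripper":0.75,"dx":-0.018,"dy":0.03,"dz":0,"wx":0,"wy":0,"wz":0},{"gripper":0.75,"dx":-0.036,"dy":0.06,"dz":0,"wx":0,"wy":0,"wz":0},{"gripper":0.75,"dx":-0.054,"dy":0.09,"dz":0,"wx":0,"wy":0,"wz":0},{"gripper":0.75,"dx":-0.068,"dy":0.11,"dz":0,"wx":0,"wy":0,"wz":0},{"gripper":0.75,"dx":-0.075,"dy":0.119,"dz":0,"wx":0,"wy":0,"wz":0}]'>/dev/null
python3 -m inch '[{"gripper":0.75,"dx":0,"dy":0,"dz":-0.01,"wx":0,"wy":0,"wz":0},{"gripper":0.75,"dx":0,"dy":0,"dz":-0.025,"wx":0,"wy":0,"wz":0},{"gripper":0.75,"dx":0,"dy":0,"dz":-0.04,"wx":0,"wy":0,"wz":0},{"gripper":0.75,"dx":0,"dy":0,"dz":-0.04,"wx":0,"wy":0,"wz":0},{"gripper":0.75,"dx":0,"dy":0,"dz":-0.04,"wx":0,"wy":0,"wz":0}]'
python3 look.py w6 58|head -1
```

```text
clock: 10.08
eef_pos: [489.2, 11.3, 115.0]
eef_rot: [-3.141, 0.001, 0.398]
wrist_force: [0.8, 0.0, 0.2]
finger_gap: 70.5
finger_force: 0.0
tcp [489.2  11.3 115. ] [-3.141e+00  1.000e-03  3.980e-01] t 10.08 F [0.8 0.  0.2]
```

View pics/w6.png

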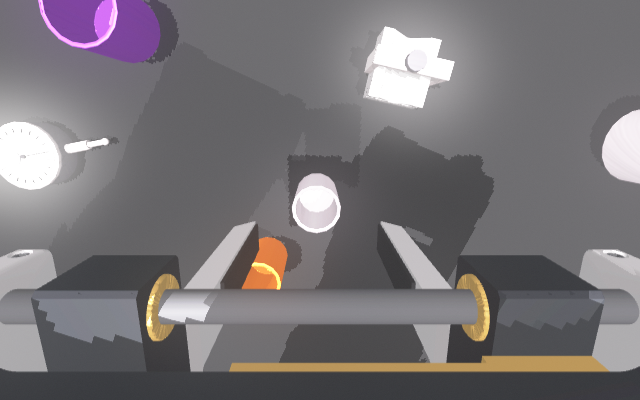

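The small cup's rim centre is at about (316.5,207.5). Orange at (265,265) lies behind the left finger, so I'll check the clearance.

```bash
python3 - <<'E'
from h import *
s=manip.read_state();print(s["eef_pos"],s["eef_rot"])
im=cv2.imread("pics/w6.png").min(2)
for v in(200,207,214,222):
    w=np.where(im[v,280:355]>150)[0]+280;print(v,w[0],w[-1])
w=np.where(im[160:245,316]>150)[0]+160;print("col",w[0],w[-1])
c=ray("wrist",(316.5,207.5),58,s);print("small",c)
o=cv2.imread("pics/w6.png").astype(int);m=(o[...,2]-o[...,0]>80).astype(np.uint8);_,_,st,ce=cv2.connectedComponentsWithStats(m[:290]);i=st[1:,4].argmax()+1
print(st[i]);p=ray("wrist",(263,280),58,s);print("orange rim",p)
R=Ro.from_euler("xyz",s["eef_rot"]).as_matrix()[:2,:2];print("orange rel small, tool",R.T@(p-c),R.T@(np.array([412,31])-c))
E
```

```text
[489.4831219   11.44739896 115.7166388 ] [3.14153251e+00 2.09677988e-06 3.97978969e-01]
200 294 338
207 292 340
214 293 339
222 296 335
col 173 233
small [490.70271076  14.37503361]
[ 242  237   46   53 1613]
orange rim [417.4113779  30.87099  ]
orange rel small, tool [-61.17022445 -43.61123348] [-66.10868366 -45.82737311]
```

Clearance is ample, about 30 mm. Next: descend, grip and lift.

```bash

python3 -m inch '[{"gripper":0.75,"dx":0.001,"dy":0.003,"dz":-0.015,"wx":0,"wy":0,"wz":0},{"gripper":0.75,"dx":0.001,"dy":0.003,"dz":-0.035,"wx":0,"wy":0,"wz":0},{"gripper":0.75,"dx":0.001,"dy":0.003,"dz":-0.055,"wx":0,"wy":0,"wz":0},{"gripper":0.75,"dx":0.001,"dy":0.003,"dz":-0.063,"wx":0,"wy":0,"wz":0},{"gripper":0.75,"dx":0.001,"dy":0.003,"dz":-0.063,"wx":0,"wy":0,"wz":0}]'
python3 -m inch '[{"gripper":0.25,"dx":0,"dy":0,"dz":0,"wx":0,"wy":0,"wz":0},{"gripper":0.25,"dx":0,"dy":0,"dz":0,"wx":0,"wy":0,"wz":0},{"gripper":0.25,"dx":0,"dy":0,"dz":0,"wx":0,"wy":0,"wz":0},{"gripper":0.25,"dx":0,"dy":0,"dz":0,"wx":0,"wy":0,"wz":0},{"gripper":0.25,"dx":0,"dy":0,"dz":0,"wx":0,"wy":0,"wz":0}]' 20
python3 -m inch '[{"gripper":0.25,"dx":0,"dy":0,"dz":0,"wx":0,"wy":0,"wz":0},{"gripper":0.25,"dx":0,"dy":0,"dz":0.02,"wx":0,"wy":0,"wz":0},{"gripper":0.25,"dx":0,"dy":0,"dz":0.05,"wx":0,"wy":0,"wz":0},{"gripper":0.25,"dx":0,"dy":0,"dz":0.085,"wx":0,"wy":0,"wz":0},{"gripper":0.25,"dx":0,"dy":0,"dz":0.11,"wx":0,"wy":0,"wz":0}]'
```

```text
clock: 10.55
eef_pos: [489.6, 14.9, 51.6]
eef_rot: [-3.141, 0.002, 0.398]
wrist_force: [0.2, -0.1, -0.2]
finger_gap: 70.7
finger_force: 0.0
clock: 10.97
eef_pos: [490.2, 15.2, 53.0]
eef_rot: [3.141, -0.001, 0.399]
wrist_force: [-0.1, -0.4, -0.4]
finger_gap: 40.7
finger_force: 0.0
clock: 11.38
eef_pos: [490.2, 15.2, 165.1]
eef_rot: [3.141, -0.001, 0.399]
wrist_force: [-0.3, -0.0, -1.1]
finger_gap: 36.1
finger_force: 20.0
```

```bash

python3 -m inch '[{"gripper":0.25,"dx":0.003,"dy":-0.015,"dz":0,"wx":0,"wy":0,"wz":0},{"gripper":0.25,"dx":0.009,"dy":-0.04,"dz":0,"wx":0,"wy":0,"wz":0},{"gripper":0.25,"dx":0.017,"dy":-0.075,"dz":0,"wx":0,"wy":0,"wz":0},{"gripper":0.25,"dx":0.025,"dy":-0.11,"dz":0,"wx":0,"wy":0,"wz":0},{"gripper":0.25,"dx":0.033,"dy":-0.145,"dz":0,"wx":0,"wy":0,"wz":0}]'>/dev/null
python3 -m inch '[{"gripper":0.25,"dx":0.008,"dy":-0.035,"dz":0,"wx":0,"wy":0,"wz":0},{"gripper":0.25,"dx":0.016,"dy":-0.07,"dz":0,"wx":0,"wy":0,"wz":0},{"gripper":0.25,"dx":0.024,"dy":-0.105,"dz":0,"wx":0,"wy":0,"wz":0},{"gripper":0.25,"dx":0.03,"dy":-0.13,"dz":0,"wx":0,"wy":0,"wz":0},{"gripper":0.25,"dx":0.034,"dy":-0.145,"dz":0,"wx":0,"wy":0,"wz":0}]'>/dev/null
python3 -m inch '[{"gripper":0.25,"dx":0,"dy":0,"dz":0,"wx":0,"wy":0,"wz":0},{"gripper":0.25,"dx":0,"dy":0,"dz":0,"wx":0,"wy":0,"wz":0},{"gripper":0.25,"dx":0,"dy":0,"dz":0,"wx":0,"wy":0,"wz":0},{"gripper":0.25,"dx":0,"dy":0,"dz":0,"wx":0,"wy":0,"wz":0},{"gripper":0.25,"dx":0,"dy":0,"dz":0,"wx":0,"wy":0,"wz":0}]'
python3 look.py w7 70|head -1
python3 - <<'E'
import cv2
a=cv2.imread("pics/w7.png")[20:320,220:430];cv2.imwrite("pics/w7c.png",cv2.resize(a,None,fx=2,fy=2,interpolation=cv2.INTER_NEAREST))
E
```

```text
clock: 12.63
eef_pos: [557.0, -273.9, 162.7]
eef_rot: [3.141, -0.0, 0.4]
wrist_force: [0.7, 0.3, -1.6]
finger_gap: 36.0
finger_force: 20.0
tcp [ 557.  -273.9  162.7] [ 3.141 -0.     0.4  ] t 12.63 F [ 0.7  0.3 -1.6]
```

View pics/w7c.png

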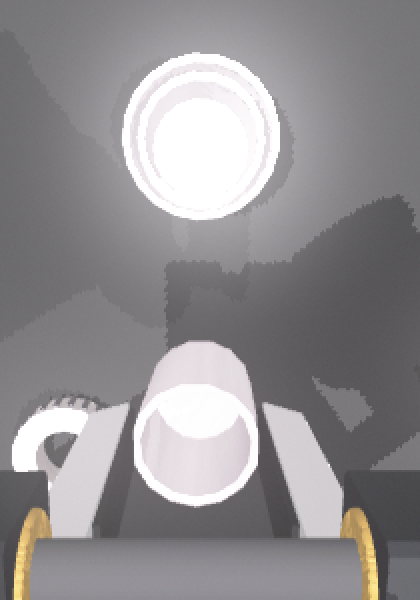

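The medium cup sits concentrically in the large one, its rim centre at about (320,89). The held small cup's rim centre is at about (318,242.5), 62 px wide.

```bash
python3 - <<'E'
from h import *
s=manip.read_state();print(s["eef_pos"])
print("large",ray("wrist",(320.2,88.2),62,s),"med",ray("wrist",(320.2,89),70,s))
h=ray("wrist",(318,242.5),168,s);print("held",h)
K,R,c=cam("wrist",s);X=np.append(h,168)
print("exp width",38*K[0,0]/(R.T@(X-c))[2])
im=cv2.imread("pics/w7.png").min(2)
w=np.where(im[243,284:352]>130)[0]+284;print(w[0],w[-1]);
E
```

```text
[ 557.00737831 -274.06137801  162.73401466]
large [ 643.4580821  -238.40648966] med [ 642.18846435 -238.88155386]
held [ 555.25121687 -273.60382219]
exp width 65.46986850521353
287 348
```

```bash

python3 -m inch '[{"gripper":0.25,"dx":0.02,"dy":0.008,"dz":0,"wx":0,"wy":0,"wz":0},{"gripper":0.25,"dx":0.05,"dy":0.02,"dz":0,"wx":0,"wy":0,"wz":0},{"gripper":0.25,"dx":0.075,"dy":0.03,"dz":0,"wx":0,"wy":0,"wz":0},{"gripper":0.25,"dx":0.087,"dy":0.035,"dz":0,"wx":0,"wy":0,"wz":0},{"gripper":0.25,"dx":0.087,"dy":0.035,"dz":0,"wx":0,"wy":0,"wz":0}]' >/dev/null
python3 -m inch '[{"gripper":0.25,"dx":0,"dy":0,"dz":-0.01,"wx":0,"wy":0,"wz":0},{"gripper":0.25,"dx":0,"dy":0,"dz":-0.024,"wx":0,"wy":0,"wz":0},{"gripper":0.25,"dx":0,"dy":0,"dz":-0.034,"wx":0,"wy":0,"wz":0},{"gripper":0.25,"dx":0,"dy":0,"dz":-0.034,"wx":0,"wy":0,"wz":0},{"gripper":0.25,"dx":0,"dy":0,"dz":-0.034,"wx":0,"wy":0,"wz":0}]'
python3 -m inch '[{"gripper":0.25,"dx":0,"dy":0,"dz":-0.004,"wx":0,"wy":0,"wz":0},{"gripper":0.25,"dx":0,"dy":0,"dz":-0.008,"wx":0,"wy":0,"wz":0},{"gripper":0.25,"dx":0,"dy":0,"dz":-0.012,"wx":0,"wy":0,"wz":0},{"gripper":0.25,"dx":0,"dy":0,"dz":-0.015,"wx":0,"wy":0,"wz":0},{"gripper":0.25,"dx":0,"dy":0,"dz":-0.015,"wx":0,"wy":0,"wz":0}]'
```

```text
clock: 13.52
eef_pos: [643.2, -240.1, 128.0]
eef_rot: [-3.141, 0.001, 0.398]
wrist_force: [-0.3, 0.1, 0.2]
finger_gap: 36.1
finger_force: 20.0
clock: 13.93
eef_pos: [643.6, -239.8, 112.6]
eef_rot: [-3.141, 0.001, 0.399]
wrist_force: [-0.2, -0.9, -0.7]
finger_gap: 35.9
finger_force: 20.0
```

```bash

python3 -m inch '[{"gripper":0.25,"dx":0,"dy":0,"dz":-0.008,"wx":0,"wy":0,"wz":0},{"gripper":0.25,"dx":0,"dy":0,"dz":-0.016,"wx":0,"wy":0,"wz":0},{"gripper":0.25,"dx":0,"dy":0,"dz":-0.024,"wx":0,"wy":0,"wz":0},{"gripper":0.25,"dx":0,"dy":0,"dz":-0.034,"wx":0,"wy":0,"wz":0},{"gripper":0.25,"dx":0,"dy":0,"dz":-0.034,"wx":0,"wy":0,"wz":0}]'
python3 -m inch '[{"gripper":0.25,"dx":0,"dy":0,"dz":-0.001,"wx":0,"wy":0,"wz":0},{"gripper":0.25,"dx":0,"dy":0,"dz":-0.002,"wx":0,"wy":0,"wz":0},{"gripper":0.25,"dx":0,"dy":0,"dz":-0.003,"wx":0,"wy":0,"wz":0},{"gripper":0.25,"dx":0,"dy":0,"dz":-0.003,"wx":0,"wy":0,"wz":0},{"gripper":0.25,"dx":0,"dy":0,"dz":-0.003,"wx":0,"wy":0,"wz":0}]'
```

```text
clock: 14.35
eef_pos: [642.9, -239.4, 76.5]
eef_rot: [-3.139, 0.003, 0.399]
wrist_force: [-0.1, -0.2, -1.0]
finger_gap: 36.1
finger_force: 20.0
clock: 14.77
eef_pos: [644.0, -239.9, 76.7]
eef_rot: [3.141, -0.0, 0.399]
wrist_force: [-0.1, -0.3, -0.2]
finger_gap: 36.0
finger_force: 20.0
```

```bash

python3 -m inch '[{"gripper":0.25,"dx":0,"dy":0,"dz":-0.001,"wx":0,"wy":0,"wz":0},{"gripper":0.25,"dx":0,"dy":0,"dz":-0.002,"wx":0,"wy":0,"wz":0},{"gripper":0.25,"dx":0,"dy":0,"dz":-0.002,"wx":0,"wy":0,"wz":0},{"gripper":0.25,"dx":0,"dy":0,"dz":-0.002,"wx":0,"wy":0,"wz":0},{"gripper":0.25,"dx":0,"dy":0,"dz":-0.002,"wx":0,"wy":0,"wz":0}]'
```

```text
clock: 15.18
eef_pos: [643.9, -239.8, 74.4]
eef_rot: [3.142, 0.0, 0.399]
wrist_force: [0.0, -0.5, -0.6]
finger_gap: 35.7
finger_force: 20.0
```

```bash

python3 -m inch '[{"gripper":0.25,"dx":0,"dy":0,"dz":-0.001,"wx":0,"wy":0,"wz":0},{"gripper":0.25,"dx":0,"dy":0,"dz":-0.001,"wx":0,"wy":0,"wz":0},{"gripper":0.25,"dx":0,"dy":0,"dz":-0.001,"wx":0,"wy":0,"wz":0},{"gripper":0.25,"dx":0,"dy":0,"dz":-0.001,"wx":0,"wy":0,"wz":0},{"gripper":0.25,"dx":0,"dy":0,"dz":-0.001,"wx":0,"wy":0,"wz":0}]'
```

```text
clock: 15.6
eef_pos: [643.9, -239.8, 73.5]
eef_rot: [3.142, 0.0, 0.399]
wrist_force: [1.1, 0.2, -0.3]
finger_gap: 36.1
finger_force: 20.0
```

```bash

python3 -m inch '[{"gripper":0.25,"dx":0,"dy":0,"dz":-0.0005,"wx":0,"wy":0,"wz":0},{"gripper":0.25,"dx":0,"dy":0,"dz":-0.0005,"wx":0,"wy":0,"wz":0},{"gripper":0.4,"dx":0,"dy":0,"dz":-0.0005,"wx":0,"wy":0,"wz":0},{"gripper":0.45,"dx":0,"dy":0,"dz":-0.0005,"wx":0,"wy":0,"wz":0},{"gripper":0.5,"dx":0,"dy":0,"dz":-0.0005,"wx":0,"wy":0,"wz":0}]'
python3 -m inch '[{"gripper":0.6,"dx":0,"dy":0,"dz":0,"wx":0,"wy":0,"wz":0},{"gripper":1,"dx":0,"dy":0,"dz":0.01,"wx":0,"wy":0,"wz":0},{"gripper":1,"dx":0,"dy":0,"dz":0.035,"wx":0,"wy":0,"wz":0},{"gripper":1,"dx":0,"dy":0,"dz":0.07,"wx":0,"wy":0,"wz":0},{"gripper":1,"dx":0,"dy":0,"dz":0.09,"wx":0,"wy":0,"wz":0}]'
python3 -m inch '[{"gripper":1,"dx":0,"dy":0,"dz":0,"wx":0,"wy":0,"wz":0},{"gripper":1,"dx":0,"dy":0,"dz":0,"wx":0,"wy":0,"wz":0},{"gripper":1,"dx":0,"dy":0,"dz":0,"wx":0,"wy":0,"wz":0},{"gripper":1,"dx":0,"dy":0,"dz":0,"wx":0,"wy":0,"wz":0},{"gripper":1,"dx":0,"dy":0,"dz":0,"wx":0,"wy":0,"wz":0}]'
python3 look.py w8 78|head -1
python3 - <<'E'
import sys
from h import *
s=manip.read_state()
im=cv2.imread("pics/w8.png");g=im.min(2)
# central bright blob on the saturated image, and its rim edges (Hough circles)
a=cv2.GaussianBlur(g[60:300,220:430],(3,3),0)
c=cv2.HoughCircles(a,cv2.HOUGH_GRADIENT,1,2,param1=120,param2=14,minRadius=20,maxRadius=65)
for x,y,r in (c[0][:14] if c is not None else []):print(round(x+220),round(y+60),round(r,1))
for v in (190,200,210,220,230):
    print(v,''.join('#' if q>235 else '+' if q>170 else '.' for q in g[v,265:375:2]))
E
```

```text
clock: 16.02
eef_pos: [643.9, -239.8, 73.0]
eef_rot: [3.142, -0.0, 0.399]
wrist_force: [-1.4, 0.3, 0.2]
finger_gap: 44.7
finger_force: 0.0
clock: 16.43
eef_pos: [644.5, -240.0, 167.4]
eef_rot: [3.139, -0.002, 0.399]
wrist_force: [0.4, -0.4, 1.7]
finger_gap: 76.8
finger_force: 0.0
clock: 16.85
eef_pos: [643.5, -239.7, 161.7]
eef_rot: [-3.14, 0.001, 0.399]
wrist_force: [-0.0, -0.8, 0.4]
finger_gap: 94.2
finger_force: 0.0
tcp [ 643.5 -239.7  161.7] [-3.14e+00  1.00e-03  3.99e-01] t 16.85 F [-0.  -0.8  0.4]
318 196 35.5
316 198 33.8
320 198 27.9
314 196 33.0
318 200 25.7
318 186 31.1
322 196 31.9
318 188 34.1
316 202 30.8
318 192 27.7
320 202 21.3
314 200 31.1
316 188 33.3
310 196 29.7
190 .........##++##+##+###################+##++##..........
200 .........#++##+++##+++############+++##+##+##..........
210 ..........##+##+++##++++++++++++++++##+##+##...........
220 .............######++######++############..............
230 ....................+############......................
```

All three rims are concentric at about (318,200), so the nest is seated. Next: grip the large cup.

```bash

python3 -m inch '[{"gripper":1,"dx":0,"dy":0,"dz":-0.02,"wx":0,"wy":0,"wz":0},{"gripper":1,"dx":0,"dy":0,"dz":-0.045,"wx":0,"wy":0,"wz":0},{"gripper":1,"dx":0,"dy":0,"dz":-0.065,"wx":0,"wy":0,"wz":0},{"gripper":1,"dx":0,"dy":0,"dz":-0.075,"wx":0,"wy":0,"wz":0},{"gripper":1,"dx":0,"dy":0,"dz":-0.075,"wx":0,"wy":0,"wz":0}]'
python3 -m inch '[{"gripper":1,"dx":0,"dy":0,"dz":-0.015,"wx":0,"wy":0,"wz":0},{"gripper":1,"dx":0,"dy":0,"dz":-0.03,"wx":0,"wy":0,"wz":0},{"gripper":1,"dx":0,"dy":0,"dz":-0.045,"wx":0,"wy":0,"wz":0},{"gripper":1,"dx":0,"dy":0,"dz":-0.052,"wx":0,"wy":0,"wz":0},{"gripper":1,"dx":0,"dy":0,"dz":-0.052,"wx":0,"wy":0,"wz":0}]'
python3 -m inch '[{"gripper":0.55,"dx":0,"dy":0,"dz":0,"wx":0,"wy":0,"wz":0},{"gripper":0.55,"dx":0,"dy":0,"dz":0,"wx":0,"wy":0,"wz":0},{"gripper":0.55,"dx":0,"dy":0,"dz":0,"wx":0,"wy":0,"wz":0},{"gripper":0.55,"dx":0,"dy":0,"dz":0,"wx":0,"wy":0,"wz":0},{"gripper":0.55,"dx":0,"dy":0,"dz":0,"wx":0,"wy":0,"wz":0}]' 40
python3 -m inch '[{"gripper":0.55,"dx":0,"dy":0,"dz":0,"wx":0,"wy":0,"wz":0},{"gripper":0.55,"dx":0,"dy":0,"dz":0,"wx":0,"wy":0,"wz":0},{"gripper":0.55,"dx":0,"dy":0,"dz":0,"wx":0,"wy":0,"wz":0},{"gripper":0.55,"dx":0,"dy":0,"dz":0,"wx":0,"wy":0,"wz":0},{"gripper":0.55,"dx":0,"dy":0,"dz":0,"wx":0,"wy":0,"wz":0}]'
```

```text
clock: 17.32
eef_pos: [642.8, -239.4, 85.0]
eef_rot: [-3.138, 0.003, 0.399]
wrist_force: [-0.3, 0.5, 0.4]
finger_gap: 93.8
finger_force: 0.0
clock: 17.73
eef_pos: [643.6, -239.7, 35.3]
eef_rot: [-3.141, 0.001, 0.399]
wrist_force: [-0.2, -0.7, -0.4]
finger_gap: 93.8
finger_force: 0.0
clock: 18.15
eef_pos: [644.1, -239.9, 36.6]
eef_rot: [3.141, -0.001, 0.399]
wrist_force: [-0.8, -0.0, 4.0]
finger_gap: 65.2
finger_force: 39.7
clock: 18.57
eef_pos: [644.1, -239.9, 36.6]
eef_rot: [3.141, -0.001, 0.399]
wrist_force: [-1.3, 0.8, 5.6]
finger_gap: 64.5
finger_force: 39.6
```

Gripped. Next: lift gently by 100 mm and hold.

```bash

python3 -m inch '[{"gripper":0.55,"dx":0,"dy":0,"dz":0.003,"wx":0,"wy":0,"wz":0},{"gripper":0.55,"dx":0,"dy":0,"dz":0.01,"wx":0,"wy":0,"wz":0},{"gripper":0.55,"dx":0,"dy":0,"dz":0.02,"wx":0,"wy":0,"wz":0},{"gripper":0.55,"dx":0,"dy":0,"dz":0.03,"wx":0,"wy":0,"wz":0},{"gripper":0.55,"dx":0,"dy":0,"dz":0.04,"wx":0,"wy":0,"wz":0}]'
python3 -m inch '[{"gripper":0.55,"dx":0,"dy":0,"dz":0.012,"wx":0,"wy":0,"wz":0},{"gripper":0.55,"dx":0,"dy":0,"dz":0.025,"wx":0,"wy":0,"wz":0},{"gripper":0.55,"dx":0,"dy":0,"dz":0.038,"wx":0,"wy":0,"wz":0},{"gripper":0.55,"dx":0,"dy":0,"dz":0.05,"wx":0,"wy":0,"wz":0},{"gripper":0.55,"dx":0,"dy":0,"dz":0.06,"wx":0,"wy":0,"wz":0}]'
for i in 1 2 3 4 5 6; do python3 -m inch '[{"gripper":0.55,"dx":0,"dy":0,"dz":0,"wx":0,"wy":0,"wz":0},{"gripper":0.55,"dx":0,"dy":0,"dz":0,"wx":0,"wy":0,"wz":0},{"gripper":0.55,"dx":0,"dy":0,"dz":0,"wx":0,"wy":0,"wz":0},{"gripper":0.55,"dx":0,"dy":0,"dz":0,"wx":0,"wy":0,"wz":0},{"gripper":0.55,"dx":0,"dy":0,"dz":0,"wx":0,"wy":0,"wz":0}]'|grep -E "clock|pos|force|gap" ; done
python3 - <<'E'
from h import *
for k,n in (("w9","wrist"),("scene2","scene"),("side2","side")): cv2.imwrite(f"pics/{k}.png",manip.camera(n))
g=cv2.imread("pics/w9.png").min(2)
for v in range(190,300,10): print(v,''.join('#' if q>235 else '+' if q>170 else '.' for q in g[v,255:385:2]))
# bystander shift check, before/after component centroids
S={"scene":((228,256),(342,222),(342,140)),"side":((371,181),(306,196),(296,272))}
for n,ps in S.items():
    for p in ps:
        o=[]
        for f in ("0","2"):
            m=(cv2.imread(f"pics/{n}{f}.png").max(2)>85).astype(np.uint8);_,l,st,ce=cv2.connectedComponentsWithStats(m)
            w=l[p[1]-4:p[1]+5,p[0]-4:p[0]+5];w=w[w>0];o.append(ce[np.bincount(w).argmax()].round(1) if len(w) else None)
        print(n,o)
E
```

```text
clock: 18.98
eef_pos: [644.0, -239.9, 77.3]
eef_rot: [3.141, -0.0, 0.399]
wrist_force: [0.2, -0.2, -3.3]
finger_gap: 64.9
finger_force: 39.6
clock: 19.4
eef_pos: [644.1, -239.9, 137.9]
eef_rot: [3.141, -0.001, 0.399]
wrist_force: [-0.2, -0.1, -2.1]
finger_gap: 65.2
finger_force: 39.6
clock: 19.82
eef_pos: [643.6, -239.7, 135.1]
wrist_force: [0.0, -0.0, -3.5]
finger_gap: 64.6
finger_force: 39.6
clock: 20.23
eef_pos: [643.9, -239.8, 135.9]
wrist_force: [0.4, 0.6, -3.3]
finger_gap: 64.9
finger_force: 39.6
clock: 20.65
eef_pos: [643.9, -239.8, 135.9]
wrist_force: [-0.4, -0.0, -2.6]
finger_gap: 64.4
finger_force: 39.6
clock: 21.07
eef_pos: [643.9, -239.8, 136.0]
wrist_force: [-0.3, 0.6, -2.6]
finger_gap: 64.4
finger_force: 39.6
clock: 21.48
eef_pos: [643.9, -239.8, 136.0]
wrist_force: [0.2, -0.4, -3.1]
finger_gap: 64.8
finger_force: 39.6
clock: 21.9
eef_pos: [643.9, -239.8, 135.9]
wrist_force: [-0.5, -0.3, -3.6]
finger_gap: 64.9
finger_force: 39.6
190 ..............++++++++++++++++++++++++++++++++++++...............
200 ..........+++++++############+++####+#########+++++++............
210
[... 241 characters left out ...]
################+++++####+++++##...
250 +##++++###+++++++#####+#####################++#####+++###+++###..
260 .##+++###++++++###++++++++++++++###+++++++++++++++###++###++###..
270 ..##++###+++++###++++++++++++++++++++++++++++++++++######++###...
280 ....###+###++++###++++++++++++++++++++++++++++++++######+###.....
290 .................................................................
scene [array([234.2, 254.2]), array([234.3, 254.8])]
scene [array([341.8, 221.1]), array([342. , 221.1])]
scene [array([341.9, 140.6]), array([341.9, 140.7])]
side [array([377.2, 180. ]), array([377.3, 180. ])]
side [array([305.6, 194.1]), array([305.4, 194.3])]
side [array([295.7, 269.6]), array([295.5, 269.7])]
```

```bash
python3 -c "
from cell import manip
print(manip.sign_off())"
```

```text
the job is handed in; nothing more can be done
None
```

The three aluminium cups are nested in size order and held by the large cup about 10 cm above the plate, level and still for about 2 s. The job was handed in at about 22 s, with no verdict returned; the ring, V-block and dial indicator had not moved, and the square and micrometer were not re-measured.

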